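# Hold the flush dial of an under-sink water filter

### The job

Flush the water filter under the sink: first slide its clear splash cover by the blue fin all the way along to its end stop, then turn the spring-return dial clockwise past its first two clicks to the third one (the red mark) and hold it there against the spring. Finish while still holding the dial at the red mark with the cover fully open, and leave the dustpan, brush, strainer, jar and bottle where they are.

Things in the scene. Friction and masses are not known exactly. Their poses are not given: they have to be found in the camera images.
- unit: Fixed water filter unit: white manifold with grey top, 150 (x) x 300 (y) x 40 mm high, origin under its centre; behind it (+x) a white cartridge with blue ends, to x = 155 mm, 74 mm high. Dial axis at x = 0, y = -80 mm. On the dial's +x side, 44 to 55 mm from its axis, are four marks: white (rest), black, black, red (third click). Black stop blocks at y = 120 to 132 mm, 60 mm high.
- cover (a joint): Slide of the clear splash cover along +y of the unit, m: 0 = centred over the dial, 0.14 = at its end stop (fully open). Starts at 0 to 0.03; 2 to 3 N moves it and it stays where left. A tunnel 120 x 120 mm, top 91 mm above the plywood, open at its -y end; it bars the way to the dial until slid off; fully open, its near edge is 80 mm from the dial's axis.
- cover_grip (a point): Grip point on the centre line of the blue fin on top of the cover, 114 mm above the plywood, 23 mm above the cover's top, 11 mm below the fin's top. The fin is 14 mm thick along y of this point (the slide direction, + = opening) and 44 mm long along x. Axes parallel to the unit's.
- dial (a joint): Angle of the spring-return dial, rad, growing clockwise seen from above: 0 = rest (white mark), clicks at 0.43 and 0.87 (black marks), third click at 1.3 (red mark), hard end at 1.40. A spring of 0.06 N m at rest, 0.12 N m at the third click, plus or minus 0.04 N m over each click, turns it back to 0 from anywhere when let go.
- dial_grip (a point): Grip point on the dial's black bar, on the dial's vertical axis, 71 mm above the plywood, 11 mm below the bar's top. +x points along the bar to its red pointer end (0.65 rad anticlockwise from the unit's +x at rest, 0.65 clockwise from it at the third click). Bar 64 mm long, centred on the axis, 14 mm thick, flat-sided, on a grey disc of 72 mm diameter, top 23 mm below this point.
- dustpan: Blue plastic dustpan lying on the base, pan 200 x 200 mm, 45 mm high, handle to 215 mm along its -x; origin under the pan's centre. To be left alone.
- brush: Yellow scrubbing brush with white bristles, 150 x 55 x 44 mm, origin under its centre. To be left alone.
- strainer: Aluminium sink drain strainer, 92 mm across, 33 mm high, origin under its centre. To be left alone.
- jar: Closed glass jar with a metal screw lid, 76 mm diameter, 110 mm high, origin under its centre. To be left alone.
- cleaner: Green bottle with a red cap, 66 mm diameter, 155 mm high, origin under its centre. To be left alone.

How it is judged:
By the outcome, as a careful person would: the job done as asked, in the order asked, and still so for the second after the job is handed in, while the arm keeps its last pose, push and grip.
It also fails if it takes over 51 s, if anything falls off the work surface, if the arm or the gripper's body presses on something with over 40 N, if the wrist force passes 120 N, or if a joint passes its speed limit or range.

### The arm

A 7-joint arm with a two-finger parallel gripper is mounted at the origin on the work surface. World frame = base frame: x ahead of the robot, y to its left, z up, the work surface at z = 0. Lengths are in m, angles in rad, forces in N, time in s.
With the tool pointing down it reaches from about 0.35 to 0.9 m from the base axis. Payload 8.1 kg.
Tool frame: the origin (TCP) lies at the very end of the fingers, on their centre line; the grasp point (between the pads) lies arm.hold_point_z behind it (arm.hold_point_z is the distance from the TCP to the grasp point, in m); z points along the fingers, y is the line along which they close (so a half turn about z gives the same grasp; the last joint's range is limited). The gripper opens to 92 mm and grips with 3 to 60 N. Pads are 19 mm wide; open, the fingers measure 130 mm over their backs; the gripper's body (75 mm by 190 mm) begins 47 mm behind the grasp point.
Start: joints at [-1.3, 0.434, 0.025, 1.573, -0.012, 1.134, -0.075], TCP at [0.228, 0.582, 0.227] pointing down, gripper open.
Joint ranges: [-2.62, 2.62], [-0.44, 2.09], [-1.27, 1.32], [0.08, 2.57], [-1.32, 4.46], [0.12, 2], [-2.74, 2.74]. Speed limits (rad/s): [2.22, 2.22, 3.01, 3.01, 3.14, 3.14, 3.14].

### API

Orientations are given as a rotation vector (axis times angle).
In Python, from cell import arm, vision, job, cut_out gives the robot as it stands. The module is installed in compiled form; this text tells all that it offers.
- The arm moves only by the tool play_rows, never from a script. Its argument "increments" is text: rows parted by semicolons, each of 5 numbers parted by spaces: the shift along the tool's x, y, z in cm, then the turn about the tool's z in degrees, then the opening, from -1 (shut) to 1 (fully open), so that 0 is half open. A call has 1 to 5 rows; each row shifts and turns the commanded pose from where the row before left it, along the tool's axes as they then stand; what a row does not reach is not made up. A row lasts 1/12 s, in which the tool goes at most 41.7 mm and 7.16 degrees, less where a joint would pass 70% of its speed; a pose out of reach is approached as far as the arm can. A call is refused whole if a number of a shift passes 4.17 or a number of a turn 7.16, either way. A call with a gripper value outside its range is refused whole. The fingers move at their own pace and stop on an object; "grip_force" is the grip in N (left out, the last holds). Time passes only in rows, so rows that do not move let the fingers close. It gives the time, the measured TCP pose, the force, the opening and the grip force at its end, in the units of the state.
- arm.observe(): the state, without advancing time (a new reading comes with each control period).
- vision.get_image(name): name is "scene" or "top" or "wrist"; returns a dict with "frame" (384x512x3 uint8, red, green, blue), "z_map" (384x512 float32, m along the optical axis (not along the pixel's ray), 0 where there is no reading), "mtx" (3x3 intrinsics, pixels), "cam_to_world" (4x4, takes a point from camera to world coordinates). Camera axes: x right, y up, looking along -z (the intrinsics and any distortion apply to the point x, -y, -z); pixel columns grow to the right and rows downward; lengths in m; the calibration is good to about 2 mm. A picture is of the moment at which its call begins.
- job.sign_off(): hands the job in; it is judged then, once.
Trained networks look in a picture, given as the dict that the camera call returned (one of the last four; its "shot" number tells which), for a name from the list of things; names that differ only in an ending like _2 or _b are one class to them, and where a whole thing is asked for, a point or a joint stands for the part that bears it (a point fixed in the world has none). Each returns a list of dicts, best first, with "confidence" (0 to 1); they miss things now and then, are a little off and sometimes report something else, mostly with a low value. They report only what shows in the picture. A call takes as long as a camera call.
- cut_out(query, picture): "mask" (384x512 bool, what is visible of it) and "point" ([row, column] in pixels, amid what is visible of it).
The state is a dict: "clock": time; "joints": joint angles; "dq": joint speeds; "joint_efforts": joint torques, N m; "position": TCP position; "ee_rot": TCP orientation; "force": force on the tool from outside, world axes, zero at the start; "ft_torque": the same for the moment, N m; "width": opening from 0.0 (shut) to 1.0 (fully open); "gripper_force": force on a finger pad.
Only numpy, scipy, OpenCV 4.12 (cv2) and the standard library are available. Lean on these libraries where they do the work, as an engineer would, in place of code of your own. Each camera call takes 0.05 s, during which the arm holds its last target. There are 200 camera calls.

## Working session

There is one attempt and no reset: what is moved stays moved. The work goes in short steps, Python scripts to look and compute and a tool call to move; the robot and the scene stay as the last step left them, time stands still between calls to the robot, and variables do not carry over. Pictures are saved under pics/ and viewed, at most 10 in all, crops included, and the job is handed in when it is done.

Besides the shell and the picture viewer there is one more tool, called after "Call:" by a JSON object that holds its "fn" and its "kwargs". play_rows: Moves the arm, as the interface text tells. Its arguments: {"type":"object","properties":{"increments":{"type":"string"},"grip_force":{"type":"number"}},"required":["increments"]}

```bash
mkdir -p pics; cat > h.py <<'E'
import numpy as np, cv2
from cell import arm, vision, job, cut_out
from scipy.spatial.transform import Rotation as R
def pts(p, mask=None):
    z=p["z_map"]; v,u=np.nonzero((z>0)&(mask if mask is not None else True))
    K=p["mtx"]; d=z[v,u]
    c=np.c_[(u-K[0,2])/K[0,0]*d, -(v-K[1,2])/K[1,1]*d, -d]
    T=p["cam_to_world"]; return c@T[:3,:3].T+T[:3,3]
def save(p,n): cv2.imwrite(f"pics/{n}.png",cv2.cvtColor(p["frame"],cv2.COLOR_RGB2BGR))
def tool(): 
    s=arm.observe(); return np.array(s["position"]),R.from_rotvec(s["ee_rot"])
E
python3 - <<'E'
from h import *
s=arm.observe(); print(s["clock"],s["position"],R.from_rotvec(s["ee_rot"]).as_matrix().round(3),s["width"],arm.hold_point_z)
a=vision.get_image("top"); b=vision.get_image("scene")
cv2.imwrite("pics/a.png",cv2.cvtColor(np.vstack([a["frame"],b["frame"]])[...,::-1].copy()[...,::-1],cv2.COLOR_RGB2BGR)[:, :][::1] if 0 else cv2.resize(cv2.cvtColor(np.hstack([a["frame"],b["frame"]]),cv2.COLOR_RGB2BGR),(800,300)))
save(a,"top0")
for p in(a,b):
  for q in["unit","cover","cover_grip","dial","dial_grip","dustpan","brush","strainer","jar","cleaner"]:
    r=cut_out(q,p)
    for m in r[:1]:
        w=pts(p,m["mask"]); print(q,round(m["confidence"],2),m["point"],m["mask"].sum(),np.median(w,0).round(3),np.percentile(w,2,0).round(3),np.percentile(w,98,0).round(3))
E
```

```text
0.0 [0.22809579 0.58135076 0.22596387] [[-0.931  0.365 -0.   ]
 [ 0.365  0.931 -0.001]
 [-0.    -0.002 -1.   ]] 1.0036971150619851 0.0188
unit 0.62 [167.5, 270.2] 4634 [0.582 0.014 0.052] [ 0.482 -0.132  0.003] [0.702 0.157 0.099]
cover 0.97 [172.9, 290.9] 1186 [ 0.554 -0.053  0.092] [ 0.499 -0.114  0.047] [0.619 0.004 0.126]
cover_grip 0.85 [174.1, 291.1] 1136 [ 0.554 -0.055  0.092] [ 0.5   -0.114  0.048] [0.617 0.004 0.126]
dial_grip 0.61 [211.0, 111.4] 3202 [0.421 0.62  0.007] [ 0.327  0.509 -0.001] [0.518 0.787 0.047]
dustpan 0.68 [209.8, 112.5] 3184 [0.421 0.621 0.007] [ 0.327  0.51  -0.001] [0.518 0.782 0.048]
brush 0.87 [230.6, 400.9] 548 [ 0.355 -0.449  0.045] [ 0.318 -0.519  0.036] [ 0.393 -0.383  0.052]
strainer 0.75 [182.9, 386.0] 406 [ 0.546 -0.437  0.02 ] [ 0.505 -0.472 -0.001] [ 0.584 -0.395  0.034]
jar 0.6 [187.7, 175.6] 433 [0.505 0.373 0.108] [0.477 0.347 0.002] [0.542 0.411 0.118]
cleaner 0.57 [144.7, 162.2] 387 [0.663 0.421 0.104] [0.643 0.398 0.004] [0.699 0.472 0.161]
unit 0.58 [210.5, 221.0] 5378 [0.607 0.03  0.051] [ 0.487 -0.108  0.011] [0.712 0.163 0.097]
cover 0.95 [191.5, 213.7] 1447 [ 0.577 -0.039  0.088] [ 0.502 -0.111  0.043] [0.625 0.009 0.122]
cover_grip 0.87 [185.4, 215.5] 1525 [ 0.576 -0.041  0.087] [ 0.488 -0.192 -0.002] [0.626 0.009 0.122]
dial 0.45 [258.6, 322.4] 867 [0.532 0.396 0.086] [0.485 0.357 0.011] [0.55  0.421 0.113]
dustpan 0.58 [298.5, 407.7] 4849 [0.42  0.622 0.005] [ 0.321  0.51  -0.001] [0.52  0.796 0.045]
brush 0.75 [123.0, 189.0] 544 [ 0.361 -0.442  0.037] [ 0.299 -0.514 -0.005] [ 0.395 -0.379  0.047]
strainer 0.51 [142.4, 152.9] 272 [ 0.538 -0.444  0.019] [ 0.504 -0.475 -0.003] [ 0.581 -0.393  0.031]
jar 0.64 [259.7, 322.0] 894 [0.532 0.397 0.084] [0.487 0.356 0.009] [0.55  0.422 0.113]
cleaner 0.81 [299.7, 300.0] 900 [0.689 0.443 0.095] [0.657 0.407 0.007] [0.708 0.464 0.156]
```

View pics/a.png

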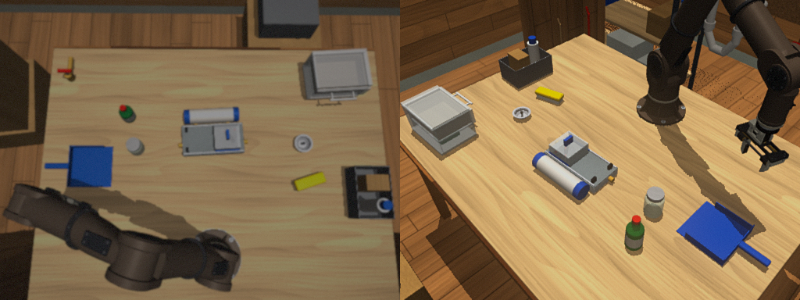

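View pics/top0.png

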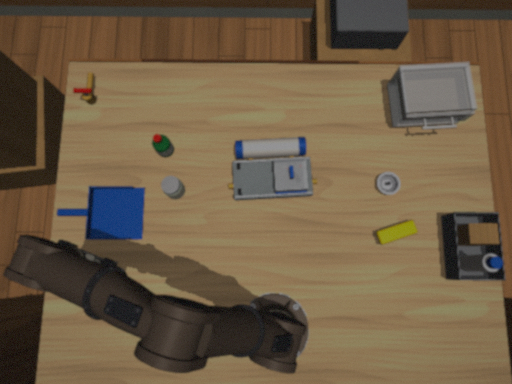

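The top view shows the unit at about (275,178) px, its cover at the right end (293,174) with the blue fin at (292,171), and the cartridge above it. The jar and bottle are well to the left. Next I'll get the unit's yaw and the fin position.

```bash
python3 - <<'E'
from h import *
for n in("top","scene"):
    p=vision.get_image(n); f=p["frame"].astype(int)
    w=np.full(p["z_map"].shape+(3,),9.); w[p["z_map"]>0]=pts(p)
    box=(abs(w[...,0]-.6)<.2)&(abs(w[...,1]-.02)<.22)
    blue=(f[...,2]>f[...,0]+50)
    fin=box&blue&(w[...,2]>.1)&(w[...,0]<.63); q=w[fin]
    print(n,"fin",len(q),q.mean(0).round(4),q.min(0).round(3),q.max(0).round(3))
    for nm,lo,hi in(("cart",.055,.08),("body",.034,.046),("cover",.084,.097)):
        m=box&(w[...,2]>lo)&(w[...,2]<hi)&((w[...,0]>.635) if nm=="cart" else (w[...,0]<.66))
        q=w[m][:,:2].astype(np.float32); r=cv2.minAreaRect((q*1000)); print(nm,len(q),np.round(r[0],1),np.round(r[1],1),round(r[2],2))
E
```

```text
top fin 36 [ 0.5595 -0.0562  0.1267] [ 0.541 -0.063  0.116] [ 0.58  -0.052  0.133]
cart 1105 [674.8  18.4] [ 67.1 269. ] 3.08
body 1627 [563.4  13. ] [162.7 333. ] 3.95
cover 889 [562.9 -54.8] [122.  120.9] 3.39
scene fin 36 [ 0.5621 -0.0536  0.1238] [ 0.542 -0.063  0.119] [ 0.582 -0.046  0.129]
cart 1217 [677.4  21.2] [ 66.1 272.6] 4.28
body 1741 [557.4  24.5] [308.5 184.9] 86.32
cover 833 [561.6 -53.4] [122.7 127.1] 4.01
```

Call:
{"fn": "play_rows", "kwargs": {"increments": "0 0 0 -6.2 1;0 0 0 -6.2 1;0 0 0 -6.2 1;0 0 0 -6.2 1"}}

```text
clock: 1.53
position: [0.2282, 0.5819, 0.2268]
ee_rot: [-0.101, 3.14, 0.0]
force: [0.2, 0.1, -0.4]
width: 0.999
gripper_force: 0.0
```

Call:
{"fn": "play_rows", "kwargs": {"increments": "-1.5 -3.3 0 0 1;-1.5 -3.3 0 0 1;-1.5 -3.3 0 0 1;-1.5 -3.3 0 0 1;-1.5 -3.3 0 0 1"}}

```text
clock: 1.95
position: [0.3134, 0.42, 0.2268]
ee_rot: [-0.093, 3.14, 0.0]
force: [0.6, 0.6, -0.7]
width: 1.001
gripper_force: 0.0
```

Call:
{"fn": "play_rows", "kwargs": {"increments": "-1.5 -3.3 0 0 1;-1.5 -3.3 0 0 1;-1.5 -3.3 0 0 1;-1.5 -3.3 0 0 1;-1.5 -3.3 0 0 1"}}

```text
clock: 2.37
position: [0.398, 0.2596, 0.227]
ee_rot: [-0.093, 3.14, 0.001]
force: [0.5, 0.1, -0.2]
width: 0.999
gripper_force: 0.0
```

Call:
{"fn": "play_rows", "kwargs": {"increments": "-1.5 -3.3 0 0 1;-1.5 -3.3 0 0 1;-1.5 -3.3 0 0 1;-1.5 -3.3 0 0 1;-1.5 -3.3 0 0 1"}}

```text
clock: 2.78
position: [0.4826, 0.0993, 0.2271]
ee_rot: [-0.093, 3.14, 0.0]
force: [0.6, 0.1, 0.6]
width: 1.001
gripper_force: 0.0
```

Call:
{"fn": "play_rows", "kwargs": {"increments": "-1.4 -3.1 0 0 1;-1.4 -3.1 0 0 1;-1.4 -3.1 0 0 1;-1.4 -3.1 0 0 1;-1.4 -3.1 0 0 1"}}

```text
clock: 3.2
position: [0.5617, -0.0512, 0.2269]
ee_rot: [-0.093, 3.14, 0.0]
force: [-0.2, 0.7, -0.1]
width: 0.998
gripper_force: 0.0
```

```bash
cat > fin.py <<'E'
from h import *
p=vision.get_image("wrist"); save(p,"w%d"%p["shot"]); f=p["frame"].astype(int)
w=np.full(p["z_map"].shape+(3,),9.); w[p["z_map"]>0]=pts(p)
fin=(f[...,2]>f[...,0]+40)&(w[...,2]>.112)&(w[...,2]<.135)&(w[...,0]<.63)&(abs(w[...,1])<.2)
q=w[fin]; top=q[q[:,2]>np.percentile(q[:,2],50)-.003]
r=cv2.minAreaRect((top[:,:2]*1000).astype(np.float32)); print(len(top),r,np.median(top[:,2]))
t,Rt=tool(); c=np.array([r[0][0]/1e3,r[0][1]/1e3,.114])
print(t,Rt.as_rotvec(),"finger-tool axes cm",(Rt.inv().apply(c-t)*100).round(2))
E
python3 fin.py; ls pics
```

```text
849 ((559.3922119140625, -57.72224807739258), (43.83513259887695, 12.921475410461426), 3.3606791496276855) 0.12404411677701344
[ 0.56395088 -0.05891675  0.22714441] [-0.08217753  3.13785675 -0.00715791] finger-tool axes cm [ 0.48  0.2  11.31]
a.png
top0.png
w5.png
```

Call:
{"fn": "play_rows", "kwargs": {"increments": "0.4 0.2 3 0 1;0 0 3 0 1;0 0 3 0 1;0 0 2 0 1;0 0 1 0 1"}}

```text
clock: 3.67
position: [0.5552, -0.0476, 0.1041]
ee_rot: [0.093, -3.136, -0.0]
force: [0.1, -0.2, -0.3]
width: 1.004
gripper_force: 0.0
```

Call:
{"fn": "play_rows", "kwargs": {"increments": "0 0 0.6 0 1;0 0 0.4 0 1;0 0 0 0 1"}}

```text
clock: 3.92
position: [0.5573, -0.0478, 0.097]
ee_rot: [-0.093, 3.14, 0.0]
force: [-0.4, -0.7, 0.3]
width: 1.003
gripper_force: 0.0
```

Call:
{"fn": "play_rows", "kwargs": {"increments": "0 0 0 0 -1;0 0 0 0 -1;0 0 0 0 -1;0 0 0 0 -1;0 0 0 0 -1", "grip_force": 15}}

```text
clock: 4.33
position: [0.5572, -0.0479, 0.0972]
ee_rot: [-0.093, 3.139, 0.0]
force: [0.4, 1.0, 0.1]
width: 0.685
gripper_force: 0.0
```

Call:
{"fn": "play_rows", "kwargs": {"increments": "0 0 0 0 -1;0 0 0 0 -1;0 0 0 0 -1;0 0 0 0 -1;0 0 0 0 -1"}}

```text
clock: 4.75
position: [0.5569, -0.0482, 0.0967]
ee_rot: [-0.093, 3.14, -0.001]
force: [-0.1, -2.5, 0.4]
width: 0.322
gripper_force: 0.8
```

Call:
{"fn": "play_rows", "kwargs": {"increments": "0 0 0 0 -1;0 0 0 0 -1;0 0 0 0 -1;0 0 0 0 -1;0 0 0 0 -1", "grip_force": 20}}

```text
clock: 5.17
position: [0.5569, -0.0479, 0.0967]
ee_rot: [0.093, -3.14, 0.0]
force: [-0.7, -1.8, -0.4]
width: 0.149
gripper_force: 20.0
```

Call:
{"fn": "play_rows", "kwargs": {"increments": "0 1.5 0 0 -1;0 2 0 0 -1;0 2 0 0 -1;0 2 0 0 -1;0 1.5 0 0 -1"}}

```text
clock: 5.58
position: [0.5509, 0.0436, 0.0967]
ee_rot: [0.094, -3.139, -0.001]
force: [-1.2, -2.7, 0.9]
width: 0.153
gripper_force: 20.0
```

Call:
{"fn": "play_rows", "kwargs": {"increments": "0 0.5 0 0 -1;0 0.5 0 0 -1;0 0.5 0 0 -1;0 0 0 0 -1"}}

```text
clock: 5.92
position: [0.55, 0.0573, 0.0967]
ee_rot: [0.093, -3.139, -0.001]
force: [-5.3, 1.5, 5.0]
width: 0.152
gripper_force: 20.0
```

Call:
{"fn": "play_rows", "kwargs": {"increments": "0 0.4 0 0 -1;0 0.4 0 0 -1;0 0 0 0 -1"}}

```text
clock: 6.17
position: [0.5495, 0.0648, 0.0967]
ee_rot: [0.092, -3.139, -0.0]
force: [-6.3, 1.2, 5.1]
width: 0.148
gripper_force: 20.0
```

Call:
{"fn": "play_rows", "kwargs": {"increments": "0 0.4 0 0 -1;0 0.4 0 0 -1;0 0 0 0 -1"}}

```text
clock: 6.42
position: [0.5493, 0.068, 0.0966]
ee_rot: [0.086, -3.139, 0.007]
force: [-4.0, -12.8, 5.3]
width: 0.151
gripper_force: 20.0
```

Call:
{"fn": "play_rows", "kwargs": {"increments": "0 0.3 0 0 -1;0 0 0 0 -1"}}

```text
clock: 6.58
position: [0.5493, 0.0681, 0.0966]
ee_rot: [0.082, -3.139, 0.011]
force: [-4.1, -20.5, 5.6]
width: 0.152
gripper_force: 20.0
```

Call:
{"fn": "play_rows", "kwargs": {"increments": "0 -0.4 0 0 -1;0 0 0 0 -1"}}

```text
clock: 6.75
position: [0.5493, 0.068, 0.0966]
ee_rot: [0.086, -3.139, 0.004]
force: [-4.4, -9.5, 5.6]
width: 0.15
gripper_force: 20.0
```

Call:
{"fn": "play_rows", "kwargs": {"increments": "0 0 0 0 0;0 0 0 0 0;0 0 0 0 0;0 0 0 0 0;0 0 0 0 0"}}

```text
clock: 7.17
position: [0.5501, 0.0722, 0.0968]
ee_rot: [-0.093, 3.14, 0.001]
force: [-0.0, -0.0, -0.5]
width: 0.461
gripper_force: 0.0
```

Call:
{"fn": "play_rows", "kwargs": {"increments": "0 0 -3 0 0;0 0 -3.5 0 0;0 0 -3.5 0 0;0 -3 -2 0 0.5;0 -3 0 0 1"}}

```text
clock: 7.58
position: [0.5562, 0.0136, 0.2217]
ee_rot: [-0.1, 3.132, 0.003]
force: [1.3, -1.3, 0.1]
width: 0.6
gripper_force: 0.0
```

Call:
{"fn": "play_rows", "kwargs": {"increments": "0 -2.7 0 -6 1;0 -2.5 0 -6 1;0 -2.5 0 -6 1;0 0 0 0 1;0 0 0 0 1"}}

```text
clock: 8.0
position: [0.5658, -0.0653, 0.2167]
ee_rot: [-0.577, 3.088, -0.0]
force: [-0.7, 1.2, 0.8]
width: 0.957
gripper_force: 0.0
```

```bash
cat > dial.py <<'E'
from h import *
p=vision.get_image("wrist"); save(p,"w%d"%p["shot"])
w=np.full(p["z_map"].shape+(3,),9.); w[p["z_map"]>0]=pts(p)
near=np.hypot(w[...,0]-.565,w[...,1]+.068)<.05
m=near&(w[...,2]>.072)&(w[...,2]<.095)
r=cv2.minAreaRect((w[m][:,:2]*1000).astype(np.float32)); print(m.sum(),r,np.median(w[m][:,2]))
b=cv2.minAreaRect((w[near&(w[...,2]>.043)&(w[...,2]<.056)][:,:2]*1000).astype(np.float32)); print("disc",b)
t,Rt=tool(); c=np.array([r[0][0]/1e3,r[0][1]/1e3,.071])
print(t,Rt.as_matrix()[:2,:2],"tool axes cm",(Rt.inv().apply(c-t)*100).round(2), arm.observe()["joints"], p["shot"])
q=w[(w[...,2]>.117)&(w[...,2]<.135)&(abs(w[...,1]-.06)<.06)&(abs(w[...,0]-.55)<.06)]
if len(q)>20: print("fin",cv2.minAreaRect((q[:,:2]*1000).astype(np.float32)))
for g in cut_out("dial",p)[:1]: print(g["confidence"],g["point"])
E
python3 dial.py; ls pics
```

```text
1131 ((560.5819091796875, -71.183349609375), (64.15718841552734, 14.128216743469238), 41.190982818603516) 0.08096783858476131
disc ((559.642578125, -71.85614013671875), (69.4145278930664, 71.02247619628906), 36.62969207763672)
[ 0.56566263 -0.06362643  0.21657428] [[-0.93203444 -0.36236968]
 [-0.3623697   0.93203431]] tool axes cm [ 0.75 -0.53 14.56] [-0.15795071  0.353475    0.23738389  1.74049809 -0.09407707  1.05881945
  2.05306588] 6
fin ((551.5535278320312, 67.75550842285156), (44.332237243652344, 14.592142105102539), 3.9907562732696533)
0.59 [160.4, 253.6]
a.png
top0.png
w5.png
w6.png
```

Call:
{"fn": "play_rows", "kwargs": {"increments": "0.7 -0.5 0 0 0;0 0 0 -6.6 0;0 0 0 -6.7 0;0 0 0 -6.7 0;0 0 0 0 0"}}

```text
clock: 8.52
position: [0.5606, -0.0703, 0.2168]
ee_rot: [-1.119, 2.935, 0.0]
force: [0.1, 0.3, 0.6]
width: 0.69
gripper_force: 0.0
```

Call:
{"fn": "play_rows", "kwargs": {"increments": "0 0 3 0 0;0 0 3 0 0;0 0 3 0 0;0 0 3 0 0;0 0 0 0 0"}}

```text
clock: 8.93
position: [0.5571, -0.07, 0.0918]
ee_rot: [1.103, -2.933, -0.005]
force: [-1.1, 0.2, -0.2]
width: 0.499
gripper_force: 0.0
```

```bash
python3 - <<'E'
from h import *
t,Rt=tool(); x=Rt.as_matrix()[:,0]; print(t, np.degrees(np.arctan2(-x[1],-x[0])), (Rt.inv().apply(np.array([.5606,-.0712,.0535])-t)*100).round(2), arm.observe()["joints"])
E
```

```text
[ 0.55712481 -0.06998334  0.09181883] 41.2086029815594 [-0.21 -0.34  3.83] [-0.07377047  0.4862559   0.14297366  1.88152721 -0.09374081  0.78885249
  2.40954845]
```

View pics/w6.png

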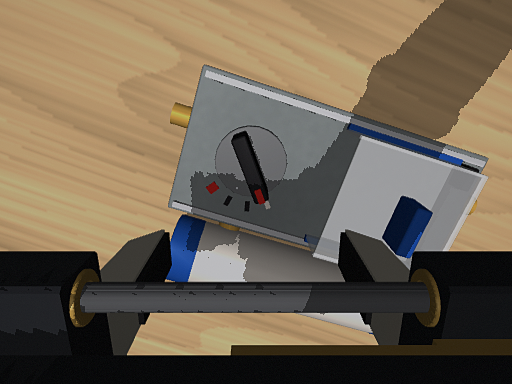

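The cover is clear of the dial, whose bar runs from (240,135) to (260,195) with its red pointer at the white mark. The red mark is at (212,187). The approach is aligned, so I'll go down.

Call:
{"fn": "play_rows", "kwargs": {"increments": "0 0 1.5 0 0;0 0 1.5 0 0;0 0 1 0 0;0 0 0 0 0;0 0 0 0 0"}}

```text
clock: 9.35
position: [0.5611, -0.0708, 0.0574]
ee_rot: [1.108, -2.939, -0.0]
force: [-0.3, -0.1, 0.3]
width: 0.498
gripper_force: 0.0
```

Call:
{"fn": "play_rows", "kwargs": {"increments": "0 0 0 0 -1;0 0 0 0 -1;0 0 0 0 -1;0 0 0 0 -1;0 0 0 0 -1", "grip_force": 10}}

```text
clock: 9.77
position: [0.5612, -0.0709, 0.0571]
ee_rot: [-1.11, 2.939, -0.0]
force: [0.0, -0.2, -0.2]
width: 0.19
gripper_force: 0.0
```

Call:
{"fn": "play_rows", "kwargs": {"increments": "0 0 0 0 -1;0 0 0 0 -1;0 0 0 0 -1;0 0 0 0 -1"}}

```text
clock: 10.1
position: [0.5614, -0.0713, 0.057]
ee_rot: [-1.109, 2.939, -0.001]
force: [-0.2, -1.5, 2.6]
width: 0.152
gripper_force: 10.0
```

Call:
{"fn": "play_rows", "kwargs": {"increments": "0 0 0 0 -1;0 0 0 3 -1;0 0 0 4 -1;0 0 0 4 -1;0 0 0 4 -1", "grip_force": 40}}

```text
clock: 10.52
position: [0.5615, -0.0713, 0.057]
ee_rot: [-0.711, 3.059, -0.001]
force: [1.0, -2.5, 3.4]
width: 0.148
gripper_force: 40.0
```

Call:
{"fn": "play_rows", "kwargs": {"increments": "0 0 0 4 -1;0 0 0 4 -1;0 0 0 4 -1;0 0 0 4 -1;0 0 0 4 -1"}}

```text
clock: 10.93
position: [0.5616, -0.0715, 0.057]
ee_rot: [-0.169, 3.136, -0.001]
force: [1.6, -3.2, 3.4]
width: 0.151
gripper_force: 40.0
```

Call:
{"fn": "play_rows", "kwargs": {"increments": "0 0 0 4 -1;0 0 0 4 -1;0 0 0 4 -1;0 0 0 4 -1;0 0 0 4 -1"}}

```text
clock: 11.35
position: [0.5616, -0.0717, 0.057]
ee_rot: [0.378, 3.117, -0.001]
force: [1.4, -3.8, 3.1]
width: 0.148
gripper_force: 40.0
```

Call:
{"fn": "play_rows", "kwargs": {"increments": "0 0 0 4 -1;0 0 0 4 -1;0 0 0 4 -1;0 0 0 4 -1;0 0 0 0 -1"}}

```text
clock: 11.77
position: [0.5615, -0.0719, 0.057]
ee_rot: [0.809, 3.034, -0.002]
force: [2.0, -3.4, 3.5]
width: 0.148
gripper_force: 40.0
```

Call:
{"fn": "play_rows", "kwargs": {"increments": "0 0 0 2 -1;0 0 0 2.2 -1;0 0 0 0 -1;0 0 0 0 -1"}}

```text
clock: 12.1
position: [0.5615, -0.0719, 0.057]
ee_rot: [0.912, 3.005, -0.001]
force: [1.1, -4.5, 4.1]
width: 0.149
gripper_force: 40.0
```

```bash
python3 - <<'E'
from h import *
s=arm.observe(); t,Rt=tool(); x=Rt.as_matrix()[:,0]; print(np.degrees(np.arctan2(-x[1],-x[0])),s["ft_torque"],s["force"])
p=vision.get_image("wrist"); a=p["frame"]; b=vision.get_image("scene")
w=np.full(p["z_map"].shape+(3,),9.); w[p["z_map"]>0]=pts(p)
for n,q in(("w",p),("s",b)):
    f=q["frame"].astype(int); w=np.full(q["z_map"].shape+(3,),9.); w[q["z_map"]>0]=pts(q)
    red=(f[...,0]>f[...,1]+60)&(f[...,0]>f[...,2]+60)&(np.hypot(w[...,0]-.5606,w[...,1]+.0712)<.07)
    for nm,lo,hi in(("mark",.03,.055),("ptr",.058,.09)):
        k=w[red&(w[...,2]>lo)&(w[...,2]<hi)]
        if len(k): d=k.mean(0)-[.5606,-.0712,0]; print(n,nm,len(k),d.round(4),np.degrees(np.arctan2(d[1],d[0])))
    k=w[(f[...,2]>f[...,0]+40)&(w[...,2]>.117)&(w[...,2]<.13)&(w[...,0]<.63)&(abs(w[...,1])<.2)]
    if len(k): print("fin",n,len(k),k.mean(0))
cv2.imwrite("pics/e.png",cv2.cvtColor(np.hstack([cv2.resize(a,(400,300)),cv2.resize(b["frame"][130:250,140:300],(400,300))]),cv2.COLOR_RGB2BGR))
E
```

```text
-33.758231050485946 [-1.16089657 -0.30557306  0.09721501] [ 1.06187022 -4.53137376  4.11973386]
w mark 1 [ 0.0597 -0.0354  0.0406] -30.657111930809496
w ptr 282 [ 0.0213 -0.0141  0.0832] -33.410411822842775
s mark 12 [ 0.0387 -0.0243  0.0404] -32.15523281047233
fin s 35 [0.55727092 0.0725629  0.12330589]
```

View pics/e.png

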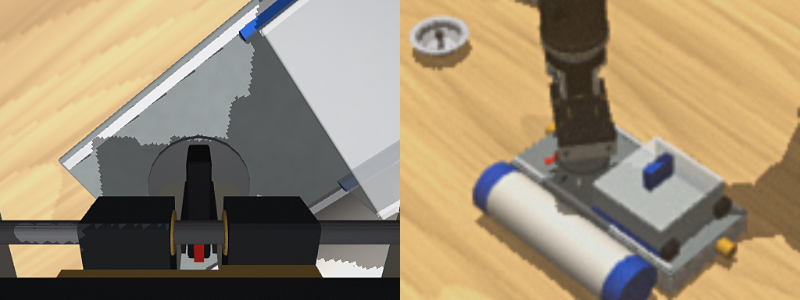

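The dial is at the red mark to within measurement error: the pointer reads -33.4° and 1.3 rad puts it at about -34°. The cover is still against its stop. I'll add a small margin so the click is passed.

Call:
{"fn": "play_rows", "kwargs": {"increments": "0 0 0 1.3 -1;0 0 0 0 -1;0 0 0 0 -1;0 0 0 0 -1"}}

```text
clock: 12.53
position: [0.5615, -0.0719, 0.057]
ee_rot: [0.945, 2.995, -0.001]
force: [1.4, -5.9, 4.1]
width: 0.151
gripper_force: 40.0
```

```bash
python3 - <<'E'
from h import *
s=arm.observe(); t,Rt=tool(); x=Rt.as_matrix()[:,0]; print(np.degrees(np.arctan2(-x[1],-x[0])),s["ft_torque"],s["force"],s["gripper_force"])
print(job.sign_off())
E
```

```text
-35.03786992222678 [-1.12854392 -0.25562749  0.10782816] [ 1.40502125 -5.92721398  4.14042429] 40.01081049442291
the job is handed in; nothing more can be done
None
```

I handed the job in with the cover slid to its end stop and the gripper holding the dial at the red mark, turned about 1.32 rad against the 1.3 rad third click; the clock read 12.5 s of the 51 s limit, the arm went nowhere near the dustpan, brush, strainer, jar or bottle, and no verdict came back.

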